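Free the stuck chaff filter of the bean cooler

ROBOT

A 6-joint arm with a two-finger parallel gripper is mounted at the origin on the work surface. World frame = base frame: x ahead of the robot, y to its left, z up, the work surface at z = 0. Lengths are in m, angles in rad, forces in N, time in s.
With the tool pointing down it reaches from about 0.25 to 0.775 m from the base axis. Payload 4 kg.
Tool frame: the origin (TCP) lies at the centre of the arm's flange, where the gripper is bolted on; the fingertips stand 199 mm ahead of it and the grasp point (between the pads) lies 180 mm ahead of it (robot.tcp_to_tips is the distance from the TCP to the fingertips, in m); z points along the fingers, y is the line along which they close (so a half turn about z gives the same grasp; the last joint's range is limited). The gripper opens to 94 mm and grips with 3 to 60 N. Pads are 16 mm wide; open, the fingers measure 119 mm over their backs; the gripper's body (75 mm by 177 mm) begins 78 mm behind the grasp point.
Start: joints at [1.216, 0.087, 1.371, -0, 1.684, -0.103], TCP at [0.137, 0.533, 0.405] pointing down, gripper open.
Joint ranges: [-3.1, 3.1], [-0.76, 2.03], [0.27, 2.55], [-1.08, 4.22], [0.17, 2.65], [-2.57, 2.57]. Speed limits (rad/s): [2.79, 2.79, 3.14, 3.14, 3.14, 3.14].

INTERFACE

Orientations are given as [roll, pitch, yaw] about the fixed x, y, z axes, in that order (R = Rz(yaw) Ry(pitch) Rx(roll)).
In Python, from bench import telemetry, snapshot, ticket, robot gives the robot as it stands.
- The arm moves only by the tool apply_moves, never from a script. Its argument "moves" is a list that holds one entry, the list of rows, each a list of 5 numbers: the shift along the tool's x, y, z in units of 50 mm (1.0 is 50 mm), then the turn about the tool's z in units of 10 degrees (1.0 is 10 degrees), then the closure, from 0 (fully open) to 1 (shut). A call has 1 to 10 rows; each row is the pose to reach, as a shift and turn from the pose commanded when the call began, along the tool's axes at that moment; what a row does not reach only later rows make up. A row lasts 1/8 s, in which the tool goes at most 62.5 mm and 10.7 degrees, less where a joint would pass 70% of its speed; a pose out of reach is approached as far as the arm can. A call with a gripper value outside its range is refused whole. The fingers move at their own pace and stop on an object; the grip force is fixed at half the most. Time passes only in rows, so rows that repeat a pose let the fingers close. It gives the time, the measured TCP pose, the force, the opening and the grip force at its end, in the units of the state.
- telemetry.get_obs(): the state, without advancing time (a new reading comes with each control period).
- snapshot(name): name is "scene" or "top"; returns a dict with "image" (480x640x3 uint8, red, green, blue), "fovy" (degrees; the focal length in pixels is half the picture's height over the tangent of half this angle, whatever the lens; pixels are square), "cx", "cy" (the principal point, pixels), "R" (3x3) and "t" (3): a world point X has camera coordinates R X + t. Camera axes: x right, y down, z forward; pixel columns grow to the right and rows downward; lengths in m; the calibration is good to about 2 mm. A picture is of the moment at which its call begins. There is no depth.
- ticket.close_job(): hands the job in; it is judged then, once.
The state is a dict: "time": time; "joint_positions": joint angles; "qvel": joint speeds; "joint_torque": joint torques, N m; "tool_pos": TCP position; "ee_rot": TCP orientation; "wrist_force": force on the tool from outside, world axes, zero at the start; "wrist_torque": the same for the moment, N m; "width": finger opening in m; "finger_force": force on a finger pad.
Only numpy, scipy, OpenCV 4.12 (cv2) and the standard library are available. Lean on these libraries where they do the work, as an engineer would, in place of code of your own. Each camera call takes 0.05 s, during which the arm holds its last target. There are 200 camera calls.

TASK

Pull the bean cooler's chaff drawer out to its stop by the wooden knob. The filter cartridge with the red grip sits tight in its seat in the drawer: rock it side to side, to the left and to the right, working it up little by little until it frees, because a straight pull lifts the drawer box off its runners, and that must not happen. Finish holding the cartridge by its red grip, still and upright, just clear above its seat (a finger's breadth or so) so that the seat can be wiped, with the drawer left fully out and the jar, cup and brush left alone.

Things in the scene. Friction and masses are not known exactly. Their poses are not given: they have to be found in the camera images.
- cooler: bean cooler, fixed: black housing 300 deep (x), 125 high, from 130 at +y to 200 at -y; on top a round steel pan, 260 diameter, rim 175 above the bench and 35 back from the front face. Origin: on the bench at the foot of the front face, below the drawer's middle; -x points out of the front, the way the drawer pulls; z up
- chaff_drawer (a joint): travel of the chaff drawer: 0 shut, 0.16 m at its stop; about 3 N of friction, stays where it is left. The drawer's box lies on its runners by its weight alone (1.4 kg): some 12 N straight up at the seat begins to lift its front, turning it about its back lower edge, 150 behind the middle of the seat (point seat tilts with it)
- knob (a point): middle of the waist of the turned wooden knob on the drawer's front, to grip from above with fingers on its +y and -y sides: about 24 thick, clear length about 50 along x, end flared to 34 diameter. 56 in front of the housing's face and 78 above the bench when shut; moves with the drawer. Axes as the cooler's
- seat (a point): centre of the mouth of the filter seat, an open black box fixed in the drawer: mouth 92 (x) x 62 (y), 26 deep, 56 above the bench, 75 behind the face of the drawer front; 85 in front of the housing when fully out. Axes as the cooler's. Drawer 190 wide inside, sides 84 and front 119 above the bench. Rubber lips along the seat's two long sides, 18 above its floor, grip the cartridge
- cartridge: filter cartridge, 0.25 kg: aluminium block 88 (x) x 46 (y) x 36 high, red grip on top, 72 high in all. Origin: centre of its underside (26 below the seat's mouth when home); axes as the cooler's. Rubber holds its +y and -y sides: leant about its x axis 0.1 to 0.13 rad each way in turn, it can be drawn up 2 to 3 mm a lean with little pull; a straight pull takes about 30 N. Free after some 22 mm
- cartridge_grip (a point): middle of the red grip on the cartridge, 46 (x) x 32 (y) x 36 high: 58 above the cartridge's underside, 14 below the grip's top; fingers go on its +y and -y sides. Axes as the cartridge's
- bean_jar: amber jar with a wooden lid, 72 diameter, 120 high; origin centre of its underside. Leave alone
- cup: white ceramic cup, 80 diameter, 70 high; origin centre of its underside. Leave alone
- brush: bench brush lying on the bench, 160 long; leave alone

How it is judged:
On the way, in this order (a step that is already met when the one before it is completed fails the run):
1. the drawer is pulled out to its stop (value of joint chaff_drawer above 0.152 m), for 0.2 s.
2. the cartridge, still in its seat, is rocked to one side (leaning towards its -y side) (angle between cartridge's own y axis and vertical below 1.521 rad and z of cartridge in the frame of seat below -0.008 m).
3. and, still in its seat, to the other side (leaning towards its +y side) (angle between cartridge's own y axis and vertical above 1.621 rad and z of cartridge in the frame of seat below -0.008 m).
At the end, for the whole second after the job is handed in: Drawer within 15 mm of its stop, its box down on the runners (under 0.02 rad); the cartridge held still in the fingers alone, touching neither seat nor drawer, its underside 4 to 60 mm above the seat's mouth, within 30 mm of straight above it, upright within 0.2 rad (value of joint chaff_drawer above 0.145 m and angle between seat's own z axis and vertical below 0.02 rad and z of cartridge in the frame of seat between 0.004 and 0.06 m and horizontal distance between cartridge and seat below 0.03 m and angle between cartridge's own z axis and vertical below 0.2 rad and contact force between the fingers and cartridge above 1 N and contact force between cooler and cartridge below 0.2 N and linear speed of cartridge below 0.03 m/s); the arm keeps its last pose, push and grip.
It fails at once if the drawer box is lifted off its runners (more than 0.06 rad, 9 mm at the seat) (angle between seat's own z axis and vertical above 0.06 rad).
It fails at once if the jar, cup or brush is disturbed (moved more than 30 mm, or jar or cup tipped) (distance of any of bean_jar, cup, brush from where it was at the start of the episode above 0.03 m or angle between any of bean_jar, cup's own z axis and vertical above 0.5 rad).
It also fails if it takes over 58 s, if anything falls off the work surface, if the arm or the gripper's body presses on something with over 40 N, if the wrist force passes 120 N, or if a joint passes its speed limit or range.

## Working session

There is one attempt and no reset: what is moved stays moved. The work goes in short steps, Python scripts to look and compute and a tool call to move; the robot and the scene stay as the last step left them, time stands still between calls to the robot, and variables do not carry over. Pictures are saved under pics/ and viewed, at most 10 in all, crops included, and the job is handed in when it is done.

Besides the shell and the picture viewer there is one more tool, called after ">>>" by a JSON object that holds its "method" and its "body". apply_moves: Moves the arm, as the interface text tells. Its arguments: {"type":"object","properties":{"moves":{"type":"array","items":{"type":"array","items":{"type":"array","items":{"type":"number"}}}}},"required":["moves"]}

```bash
mkdir -p pics; python3 - <<'E'
from bench import telemetry, snapshot
import cv2
print(telemetry.get_obs())
for n in("scene","top"):
    s=snapshot(n);cv2.imwrite(f"pics/{n}0.png",s["image"][:,:,::-1]);print(n,s["fovy"],s["cx"],s["cy"],s["R"],s["t"])
E
```

```text
{'time': 0.0, 'joint_positions': array([ 1.21592854e+00,  8.79638746e-02,  1.37220916e+00, -8.77814888e-06,
        1.68358040e+00, -1.03094071e-01]), 'qvel': array([-1.19127570e-03, -3.20935692e-04, -1.09174771e-03, -4.69368607e-05,
       -4.53159465e-04, -1.57083667e-03]), 'joint_torque': array([-4.33374598e-04, -3.40195620e+01, -3.02422428e+01,  7.16035324e-02,
        3.32036277e-02, -1.83031761e-04]), 'tool_pos': array([0.1369849 , 0.53256484, 0.40352173]), 'ee_rot': array([-3.13944245e+00, -2.13690205e-04,  2.88981773e+00]), 'wrist_force': array([-0.13849198, -0.93349343, -0.38782817]), 'wrist_torque': array([0.03505037, 0.02407322, 0.02220405]), 'finger_force': 0.0, 'width': 0.09396038381250307}
scene 57.316366592282684 316.69807461637765 234.0167761625123 [[-0.62907785  0.77725424 -0.0117003 ]
 [ 0.57117965  0.45197522 -0.68518042]
 [-0.52727114 -0.4377148  -0.72827941]] [ 0.38308122 -0.27251106  1.31663402]
top 52.31446994264266 328.12695170726295 241.20149851133394 [[-0.01038881 -0.99974465  0.02006758]
 [-0.99269719  0.00789934 -0.12037393]
 [ 0.12018468 -0.02117157 -0.99252577]] [4.11786915e-04 5.95886638e-01 1.00046225e+00]
```

View pics/scene0.png

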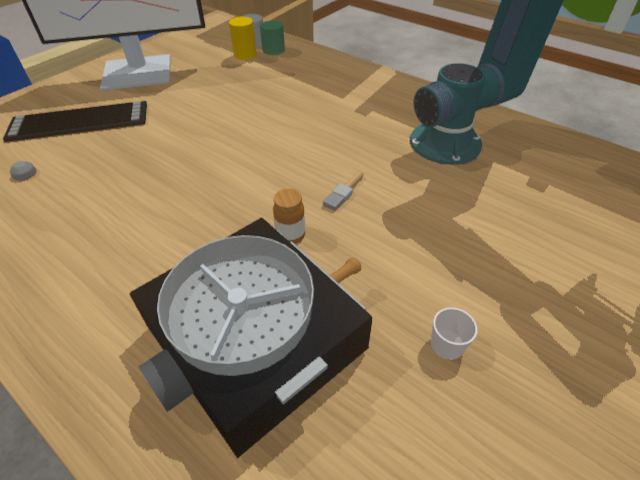

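View pics/top0.png

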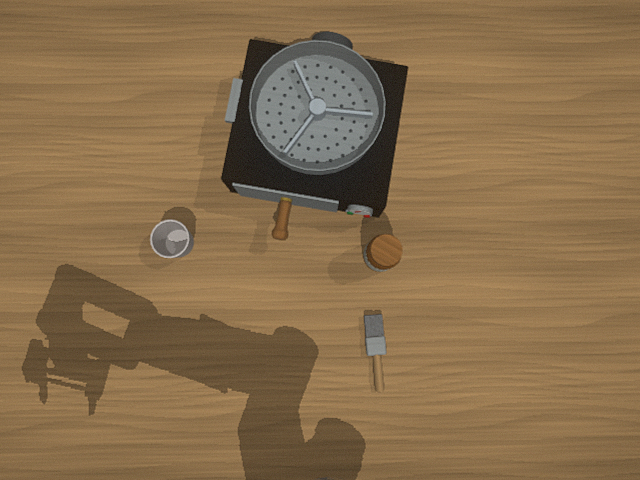

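The scene view shows the cooler with its knob pointing at the robot. In the top view the knob is at about (283,217), the cup at (170,239), the jar at (385,251) and the brush at (376,350). I'll enlarge the knob area.

```bash
python3 - <<'E'
import cv2
a=cv2.imread("pics/top0.png")[160:260,215:415];cv2.imwrite("pics/c1.png",cv2.resize(a,None,fx=4,fy=4,interpolation=cv2.INTER_CUBIC))
E
```

```text
(no output)
```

View pics/c1.png

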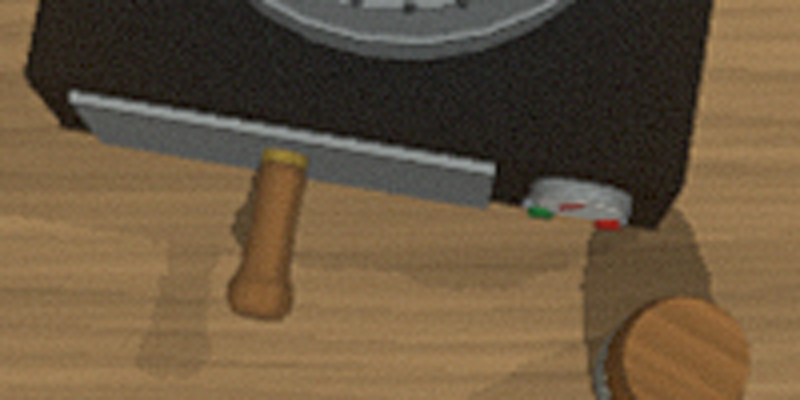

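The crop shows the drawer front's top edge from crop (70,94) to (495,165), housing top corners at (27,75) and (685,185), and the knob from the brass ring (286,160) to its flare (260,300).

```bash
cat > h.py <<'E'
import numpy as np
from bench import snapshot, telemetry, robot
def ray(s,u,v,z):
    f=240/np.tan(np.radians(s["fovy"])/2);R=np.array(s["R"]);t=np.array(s["t"])
    d=R.T@np.array([(u-s["cx"])/f,(v-s["cy"])/f,1]);c=-R.T@t
    return c+d*(z-c[2])/d[2]
def proj(s,X):
    f=240/np.tan(np.radians(s["fovy"])/2);p=np.array(s["R"])@X+np.array(s["t"])
    return p[:2]/p[2]*f+[s["cx"],s["cy"]]
E
python3 - <<'E'
from h import *
s=snapshot("top")
c=lambda x,y,z:ray(s,215+x/4,160+y/4,z)
a,b=c(70,94,.119),c(495,165,.119);print("front",a,b,np.linalg.norm(a-b),"mid",(a+b)/2,"yaw",np.arctan2(-(b-a)[0],-(b-a)[1])*-1)
h1,h2=c(27,75,.125),c(685,185,.125);print("house",h1,h2,np.linalg.norm(h1-h2),np.arctan2((h1-h2)[1],(h1-h2)[0])-np.pi/2)
k1,k2=c(286,160,.078),c(260,300,.078);print("knob",k1,k2,np.linalg.norm(k1-k2),np.arctan2(*(k1-k2)[1::-1]))
w=c(274,215,.078);print(w)
u=(h1-h2)/np.linalg.norm(h1-h2);o=h1-.130*u;o2=h2+.2*u;print("origin",o,o2)
for yaw in(-.15,-.17,-.19):
    x=np.array([np.cos(yaw),np.sin(yaw),0]);print(yaw,"knob pred",o-.056*x)
E
```

```text
front [0.70182872 0.1839674  0.119     ] [ 0.66493506 -0.02504462  0.119     ] 0.21224318079907994 mid [0.68338189 0.07946139 0.119     ] yaw -0.17471484526844885
house [0.70999338 0.20401345 0.125     ] [ 0.65315625 -0.1177697   0.125     ] 0.3267642216582411 -0.1748285154233027
knob [0.67661247 0.08038023 0.078     ] [0.60426013 0.09358827 0.078     ] 0.0735480368898645 -0.18056344208685332
[0.64803922 0.08650869 0.078     ]
origin [0.68738127 0.07599512 0.125     ] [0.6879441  0.07918157 0.125     ]
-0.15 knob pred [0.63201009 0.08436366 0.125     ]
-0.17 knob pred [0.63218852 0.08546933 0.125     ]
-0.19 knob pred [0.63238903 0.08657122 0.125     ]
```

Yaw is about -0.175 and the origin about (0.687, 0.079). The knob is near (0.635, 0.087), which agrees with the given sizes. I'll travel above it first.

>>> {"method": "apply_moves", "body": {"moves": [[[-11.89, -6.15, 0, -0.44, 0.2], [-11.89, -6.15, 0, -0.44, 0.2], [-11.89, -6.15, 0, -0.44, 0.2], [-11.89, -6.15, 0, -0.44, 0.2], [-11.89, -6.15, 0, -0.44, 0.2], [-11.89, -6.15, 0, -0.44, 0.2], [-11.89, -6.15, 0, -0.44, 0.2], [-11.89, -6.15, 0, -0.44, 0.2], [-11.89, -6.15, 0, -0.44, 0.2], [-11.89, -6.15, 0, -0.44, 0.2]]]}}

```text
time: 1.4
tool_pos: [0.6044, 0.1146, 0.4043]
ee_rot: [3.141, -0.001, 2.966]
wrist_force: [0.3, 0.7, -0.1]
width: 0.0751
finger_force: 0.0
```

>>> {"method": "apply_moves", "body": {"moves": [[[-0.72, -0.43, 0, 0, 0.2], [-0.72, -0.43, 1.2, 0, 0.2], [-0.72, -0.43, 2.0, 0, 0.2], [-0.72, -0.43, 2.7, 0, 0.2], [-0.72, -0.43, 2.94, 0, 0.2], [-0.72, -0.43, 2.94, 0, 0.9], [-0.72, -0.43, 2.94, 0, 0.9], [-0.72, -0.43, 2.94, 0, 0.9], [-0.72, -0.43, 2.94, 0, 0.9], [-0.72, -0.43, 2.94, 0, 0.9]]]}}

```text
time: 2.65
tool_pos: [0.6349, 0.0889, 0.2582]
ee_rot: [3.141, 0.001, 2.967]
wrist_force: [-1.1, -0.1, -0.1]
width: 0.0286
finger_force: 0.1
```

>>> {"method": "apply_moves", "body": {"moves": [[[0, 0, 0, 0, 0.9], [0, 0, 0, 0, 0.9], [0, 0, 0, 0, 0.9], [0.3, 0, 0, 0, 0.9], [0.8, 0, 0, 0, 0.9], [1.3, 0, 0, 0, 0.9], [1.8, 0, 0, 0, 0.9], [2.3, 0, 0, 0, 0.9], [2.7, 0, 0, 0, 0.9], [2.9, 0, 0, 0, 0.9]]]}}

```text
time: 3.9
tool_pos: [0.4919, 0.1156, 0.2582]
ee_rot: [3.136, 0.003, 2.967]
wrist_force: [5.0, 7.7, -4.1]
width: 0.0235
finger_force: 30.1
```

>>> {"method": "apply_moves", "body": {"moves": [[[0.12, 0, 0, 0, 0.9], [0.22, 0, 0, 0, 0.9], [0.32, 0, 0, 0, 0.9], [0.42, 0, 0, 0, 0.9], [0.42, 0, 0, 0, 0.9]]]}}

```text
time: 4.53
tool_pos: [0.4747, 0.1186, 0.2584]
ee_rot: [3.135, 0.016, 2.966]
wrist_force: [17.2, 6.0, -12.5]
width: 0.0237
finger_force: 30.4
```

>>> {"method": "apply_moves", "body": {"moves": [[[-0.06, 0, 0, 0, 0.9], [-0.06, 0, 0, 0, 0.2], [-0.06, 0, 0, 0, 0.2], [-0.06, 0, 0, 0, 0.2], [-0.06, 0, 0, 0, 0.2], [-0.06, 0, -1, 0, 0.2], [-0.06, 0, -2, 0, 0.2], [0.5, 0, -2.9, 0, 0.2], [2, 0, -2.9, 0, 0.2], [3, 0, -2.9, 0, 0.2]]]}}

```text
time: 5.78
tool_pos: [0.3222, 0.1438, 0.4034]
ee_rot: [3.141, 0.001, 2.965]
wrist_force: [-0.4, 1.1, 1.1]
width: 0.0752
finger_force: 0.0
```

```bash
python3 - <<'E'
from h import *
import cv2
s=snapshot("top");a=s["image"][110:285,190:430,::-1];cv2.imwrite("pics/c2.png",cv2.resize(a,None,fx=3.3,fy=3.3,interpolation=cv2.INTER_CUBIC))
E
```

```text
(no output)
```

View pics/c2.png

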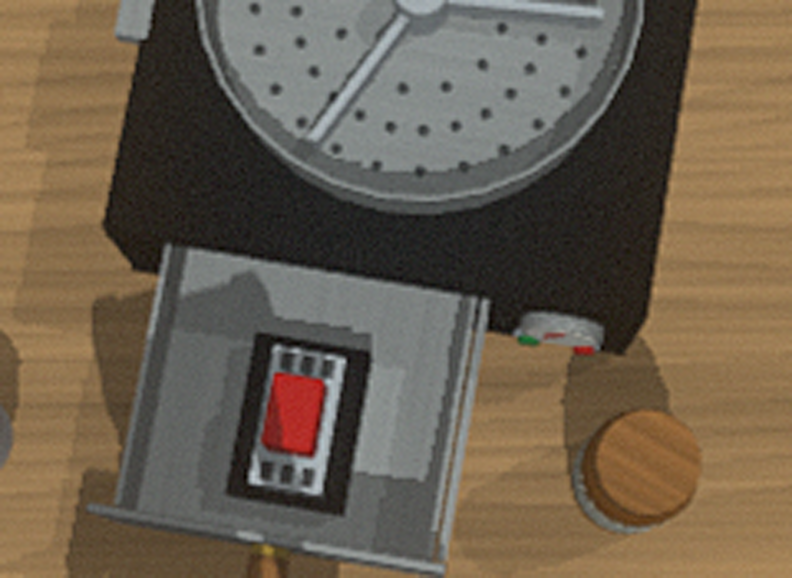

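The drawer is out. The red grip's top spans crop (277,373), (326,377), (314,456), (263,448). The seat box has corners (256,333), (370,350), (343,516), (228,493).

```bash
python3 - <<'E'
from h import *
s=snapshot("top")
c=lambda x,y,z:ray(s,190+x/3.3,110+y/3.3,z)
def q(P,z):
    p=[c(*a,z) for a in P];print(np.mean(p,0),[round(np.linalg.norm(p[i]-p[i-1])*1e3) for i in range(4)],[round(np.arctan2((p[i]-p[j])[1],(p[i]-p[j])[0]),3) for i,j in((0,3),(1,2))])
q([(277,373),(326,377),(314,456),(263,448)],.102)
q([(256,333),(370,350),(343,516),(228,493)],.056)
q([(274,344),(346,353),(320,496),(248,485)],.066)
f=[c(90,508,.119),c(443,574,.119)];print("front",np.mean(f,0),np.linalg.norm(f[0]-f[1]),np.arctan2((f[0]-f[1])[1],(f[0]-f[1])[0])-np.pi/2)
print("pred seat",np.array([.687-.085*np.cos(.175),.0785+.085*np.sin(.175)]))
E
```

```text
[0.60049805 0.09290907 0.102     ] [46, 30, 48, 31] [np.float64(-0.179), np.float64(-0.15)]
[0.60087093 0.09382233 0.056     ] [103, 73, 107, 73] [np.float64(-0.166), np.float64(-0.163)]
[0.60171943 0.09446893 0.066     ] [90, 45, 91, 45] [np.float64(-0.177), np.float64(-0.18)]
front [0.52307019 0.10812078 0.119     ] 0.21003784421374247 -0.19395069350216088
pred seat [0.60329824 0.09329919]
```

The grip is at (0.601, 0.093), which matches the prediction. The tool can't tilt, so I'll turn it 90° and put the fingers on the ±x ends. That lets the cartridge pivot about its x axis between the pads as I shift sideways.

>>> {"method": "apply_moves", "body": {"moves": [[[-1, 0, 0, 1, 0.1], [-2, 0, 0, 2, 0.1], [-3, 0, 0, 3, 0.1], [-4, 0, 0, 4, 0.1], [-5, 0, 0, 5, 0.1], [-5.67, -0.02, 0, 6, 0.1], [-5.67, -0.02, 0, 7, 0.1], [-5.67, -0.02, 0, 8, 0.1], [-5.67, -0.02, 0, 9, 0.1], [-5.67, -0.02, 0, 9, 0.1]]]}}

```text
time: 7.12
tool_pos: [0.6034, 0.093, 0.4019]
ee_rot: [-3.141, 0.0, 1.397]
wrist_force: [0.3, -0.4, -0.3]
width: 0.0845
finger_force: 0.0
```

>>> {"method": "apply_moves", "body": {"moves": [[[0, -0.02, 1, 0, 0.1], [0, -0.02, 1.8, 0, 0.1], [0, -0.02, 2.36, 0, 0.1], [0, -0.02, 2.36, 0, 0.1], [0, -0.02, 2.36, 0, 0.9], [0, -0.02, 2.36, 0, 0.9], [0, -0.02, 2.36, 0, 0.9], [0, -0.02, 2.36, 0, 0.9], [0, -0.02, 2.36, 0, 0.9], [0, -0.02, 2.36, 0, 0.9]]]}}

```text
time: 8.38
tool_pos: [0.6026, 0.0935, 0.2856]
ee_rot: [3.137, -0.001, 1.396]
wrist_force: [5.1, -0.7, 0.3]
width: 0.0458
finger_force: 30.0
```

>>> {"method": "apply_moves", "body": {"moves": [[[-0.04, 0, 0, 0, 0.9], [-0.08, 0, 0, 0, 0.9], [-0.12, 0, 0, 0, 0.9], [-0.12, 0, 0, 0, 0.9]]]}}

```text
time: 8.88
tool_pos: [0.6018, 0.0901, 0.2858]
ee_rot: [3.137, -0.009, 1.397]
wrist_force: [6.8, 7.4, -1.4]
width: 0.0458
finger_force: 30.0
```

>>> {"method": "apply_moves", "body": {"moves": [[[-0.05, 0, 0, 0, 0.9], [-0.1, 0, 0, 0, 0.9], [-0.1, 0, 0, 0, 0.9]]]}}

```text
time: 9.25
tool_pos: [0.601, 0.0865, 0.2861]
ee_rot: [3.136, -0.013, 1.398]
wrist_force: [8.2, 12.1, -1.2]
width: 0.0457
finger_force: 30.0
```

```bash
python3 - <<'E'
from h import *
import cv2
s=snapshot("scene");p=proj(s,np.array([.6,.093,.08])).astype(int);print(p)
a=s["image"][p[1]-50:p[1]+50,p[0]-60:p[0]+60,::-1];cv2.imwrite("pics/c3.png",cv2.resize(a,None,fx=6,fy=6,interpolation=cv2.INTER_CUBIC))
E
```

```text
[354 261]
```

View pics/c3.png

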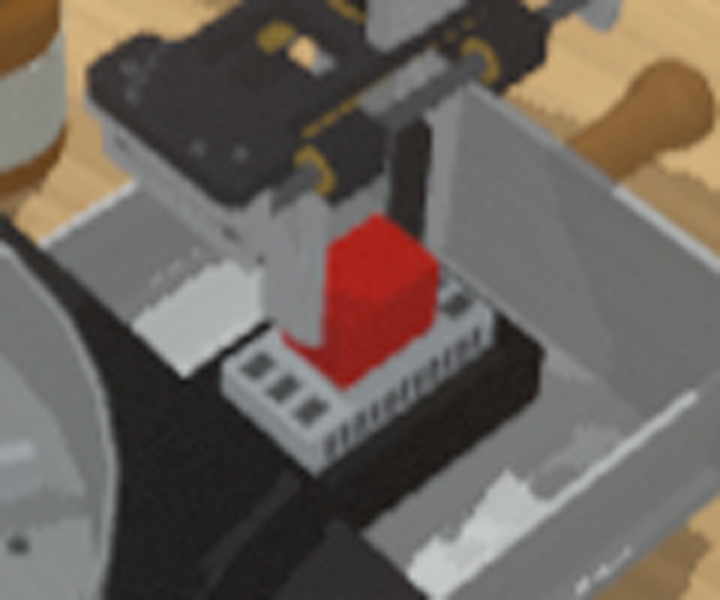

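The cartridge is gripped between the pads on its ±x ends and the grip has shifted about 5 mm towards -y. I'll draw it up a little while leant.

>>> {"method": "apply_moves", "body": {"moves": [[[-0.03, 0, -0.03, 0, 0.9], [-0.03, 0, -0.06, 0, 0.9], [-0.03, 0, -0.06, 0, 0.9]]]}}

```text
time: 9.68
tool_pos: [0.6008, 0.0844, 0.2868]
ee_rot: [3.137, -0.01, 1.398]
wrist_force: [9.0, 10.2, -7.5]
width: 0.0459
finger_force: 30.0
```

>>> {"method": "apply_moves", "body": {"moves": [[[0.1, 0, 0.02, 0, 0.9], [0.2, 0, 0.02, 0, 0.9], [0.3, 0, 0.02, 0, 0.9], [0.4, 0, 0.02, 0, 0.9], [0.46, 0, 0.02, 0, 0.9], [0.46, 0, 0.02, 0, 0.9]]]}}

```text
time: 10.42
tool_pos: [0.6037, 0.0998, 0.2884]
ee_rot: [3.139, 0.012, 1.393]
wrist_force: [0.3, -13.4, 5.4]
width: 0.046
finger_force: 30.0
```

>>> {"method": "apply_moves", "body": {"moves": [[[0.03, 0, -0.03, 0, 0.9], [0.04, 0, -0.06, 0, 0.9], [0.04, 0, -0.06, 0, 0.9]]]}}

```text
time: 10.8
tool_pos: [0.6042, 0.1018, 0.2892]
ee_rot: [3.14, 0.012, 1.393]
wrist_force: [2.2, -12.5, -0.8]
width: 0.0456
finger_force: 30.0
```

>>> {"method": "apply_moves", "body": {"moves": [[[0, 0, -0.04, 0, 0.9], [0, 0, -0.06, 0, 0.9], [0, 0, -0.06, 0, 0.9]]]}}

```text
time: 11.18
tool_pos: [0.6044, 0.1021, 0.2896]
ee_rot: [3.141, 0.011, 1.393]
wrist_force: [6.0, -10.5, -9.5]
width: 0.046
finger_force: 30.0
```

```bash
python3 - <<'E'
from h import *
import cv2
s=snapshot("scene");p=[354,261]
a=s["image"][p[1]-50:p[1]+50,p[0]-60:p[0]+60,::-1];cv2.imwrite("pics/c4.png",cv2.resize(a,None,fx=6,fy=6,interpolation=cv2.INTER_CUBIC))
E
```

```text
(no output)
```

View pics/c4.png

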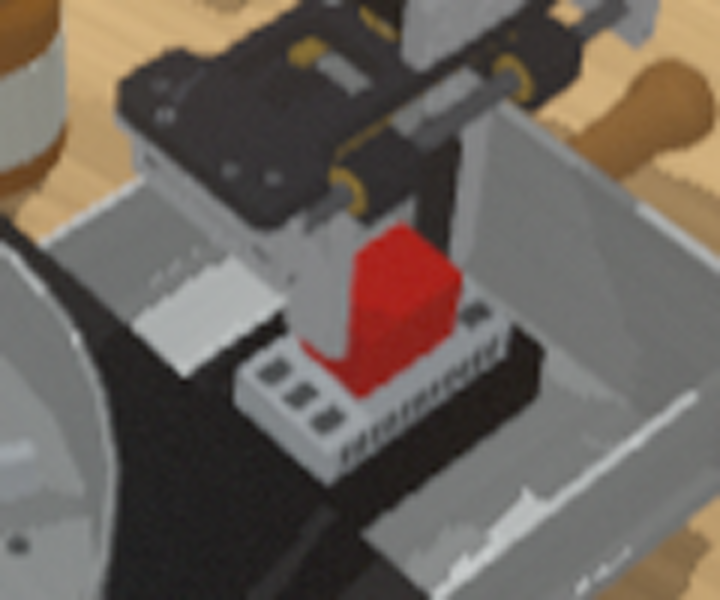

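It leans now: between the two pictures the grip's top moved about 14 px (crop) more than the block did, roughly 0.15 rad total swing. I need somewhat bigger swings.

>>> {"method": "apply_moves", "body": {"moves": [[[0.05, 0, 0.03, 0, 0.9], [0.08, 0, 0.03, 0, 0.9], [0.08, 0, 0.0, 0, 0.9], [0.08, 0, 0, 0, 0.9]]]}}

```text
time: 11.72
tool_pos: [0.6049, 0.1057, 0.2903]
ee_rot: [3.141, 0.012, 1.393]
wrist_force: [4.4, -12.3, -6.6]
width: 0.046
finger_force: 30.0
```

>>> {"method": "apply_moves", "body": {"moves": [[[-0.1, 0, 0.02, 0, 0.9], [-0.2, 0, 0.02, 0, 0.9], [-0.3, 0, 0.02, 0, 0.9], [-0.4, 0, 0.02, 0, 0.9], [-0.5, 0, 0.02, 0, 0.9], [-0.54, 0, 0, 0, 0.9], [-0.54, 0, 0, 0, 0.9]]]}}

```text
time: 12.6
tool_pos: [0.6007, 0.0863, 0.293]
ee_rot: [3.138, -0.01, 1.397]
wrist_force: [6.6, 9.4, -3.0]
width: 0.0456
finger_force: 30.0
```

```bash
python3 - <<'E'
from h import *
import cv2
s=snapshot("scene");p=[354,261]
a=s["image"][p[1]-50:p[1]+50,p[0]-60:p[0]+60,::-1];cv2.imwrite("pics/c5.png",cv2.resize(a,None,fx=6,fy=6,interpolation=cv2.INTER_CUBIC))
E
```

```text
(no output)
```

View pics/c5.png

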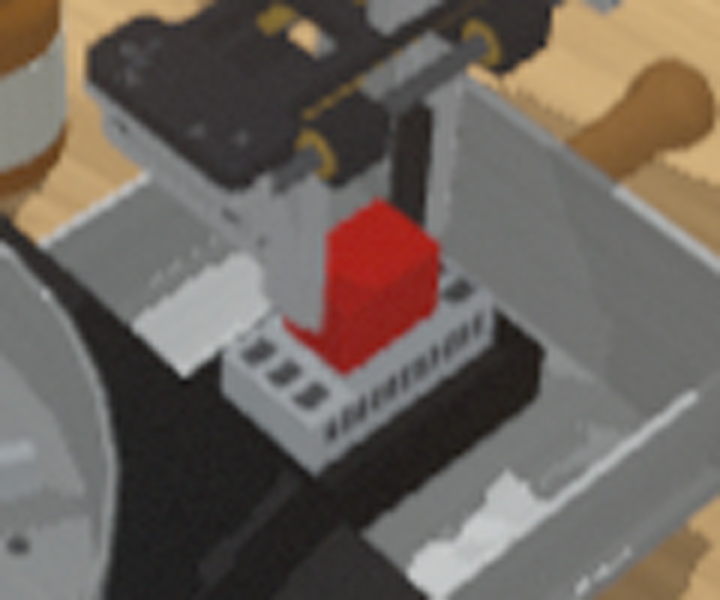

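The grip's top corner is at crop (378,200), up from (375,215) at the same lean, so the rocking is working it up. Continuing.

>>> {"method": "apply_moves", "body": {"moves": [[[-0.04, 0, -0.02, 0, 0.9], [-0.07, 0, -0.04, 0, 0.9], [-0.07, 0, -0.05, 0, 0.9], [0.1, 0, -0.03, 0, 0.9], [0.2, 0, -0.03, 0, 0.9], [0.3, 0, -0.03, 0, 0.9], [0.4, 0, -0.03, 0, 0.9], [0.48, 0, -0.03, 0, 0.9], [0.52, 0, -0.05, 0, 0.9], [0.52, 0, -0.05, 0, 0.9]]]}}

```text
time: 13.9
tool_pos: [0.6043, 0.105, 0.297]
ee_rot: [3.14, 0.011, 1.393]
wrist_force: [-1.6, -12.2, 6.8]
width: 0.0456
finger_force: 30.0
```

>>> {"method": "apply_moves", "body": {"moves": [[[0.02, 0, -0.06, 0, 0.9], [0.02, 0, -0.1, 0, 0.9], [0.02, 0, -0.1, 0, 0.9], [-0.1, 0, -0.08, 0, 0.9], [-0.2, 0, -0.08, 0, 0.9], [-0.3, 0, -0.08, 0, 0.9], [-0.4, 0, -0.08, 0, 0.9], [-0.48, 0, -0.08, 0, 0.9], [-0.54, 0, -0.1, 0, 0.9], [-0.54, 0, -0.1, 0, 0.9]]]}}

```text
time: 15.15
tool_pos: [0.6003, 0.0851, 0.3006]
ee_rot: [3.139, -0.01, 1.397]
wrist_force: [5.5, 9.5, -2.7]
width: 0.0454
finger_force: 30.0
```

>>> {"method": "apply_moves", "body": {"moves": [[[-0.04, 0, -0.03, 0, 0.9], [-0.04, 0, -0.06, 0, 0.9], [-0.04, 0, -0.06, 0, 0.9], [0.1, 0, -0.04, 0, 0.9], [0.2, 0, -0.04, 0, 0.9], [0.3, 0, -0.04, 0, 0.9], [0.4, 0, -0.04, 0, 0.9], [0.46, 0, -0.04, 0, 0.9], [0.5, 0, -0.08, 0, 0.9], [0.5, 0, -0.1, 0, 0.9]]]}}

```text
time: 16.4
tool_pos: [0.604, 0.1056, 0.3063]
ee_rot: [3.14, 0.004, 1.395]
wrist_force: [1.9, -5.8, 1.8]
width: 0.0459
finger_force: 30.0
```

>>> {"method": "apply_moves", "body": {"moves": [[[0, 0, -0.05, 0, 0.9], [-0.1, 0, -0.06, 0, 0.9], [-0.2, 0, -0.06, 0, 0.9], [-0.3, 0, -0.07, 0, 0.9], [-0.4, 0, -0.08, 0, 0.9], [-0.46, 0, -0.1, 0, 0.9], [-0.46, 0, -0.12, 0, 0.9]]]}}

```text
time: 17.27
tool_pos: [0.5997, 0.0837, 0.3108]
ee_rot: [-3.14, 0.001, 1.395]
wrist_force: [0.8, -0.0, -2.4]
width: 0.0458
finger_force: 30.0
```

```bash
python3 - <<'E'
from h import *
import cv2
s=snapshot("scene");p=[354,261]
a=s["image"][p[1]-50:p[1]+50,p[0]-60:p[0]+60,::-1];cv2.imwrite("pics/c6.png",cv2.resize(a,None,fx=6,fy=6,interpolation=cv2.INTER_CUBIC))
E
```

```text
(no output)
```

View pics/c6.png

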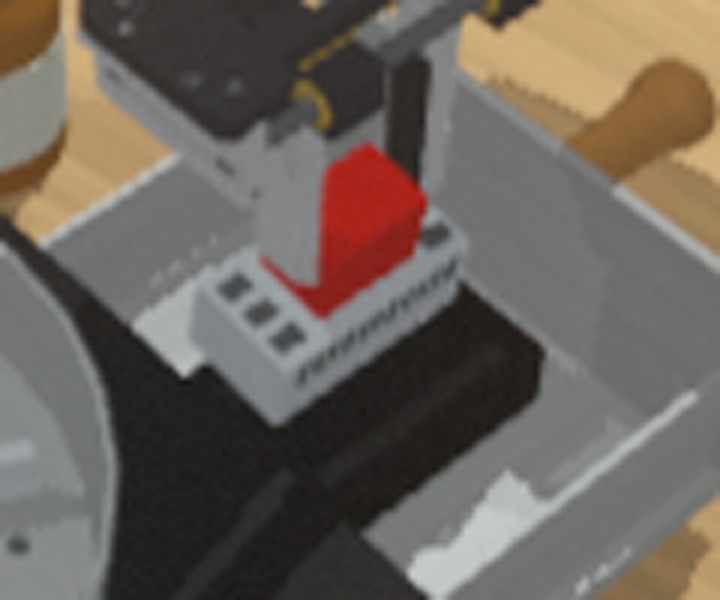

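It is free: only the weight is left on the wrist, and the block shows above the seat mouth. I'll estimate its remaining lean from the near vertical edge, crop (293,385) to (278,425), and the left one, (205,280) to (190,340).

```bash
python3 - <<'E'
from h import *
s=snapshot("scene")
yw=-.175;X=np.array([np.cos(yw),np.sin(yw),0]);Y=np.array([-np.sin(yw),np.cos(yw),0]);Z=np.array([0,0,1.])
G=np.array([.5997,.0837,.3108-.192])  # pad contact centre, about 65 above underside
cr=lambda P:((proj(s,P)-[294,211])*6).round()
for l in(-.1,0,.1,.2,.3):  # lean towards +y
    y=Y*np.cos(l)-Z*np.sin(l);z=Z*np.cos(l)+Y*np.sin(l)
    B=lambda a,b,h:cr(G+a*X+b*y+(h-.065)*z)
    print(l,"nearedge",B(.044,.023,.036),B(.044,.023,0),"left",B(.044,-.023,.036),B(.044,-.023,0),"right",B(-.044,.023,.036),"griptop near/right/back",B(.023,.016,.072),B(-.023,.016,.072),B(-.023,-.016,.072))
E
```

```text
-0.1 nearedge [299. 382.] [303. 454.] left [206. 310.] [212. 382.] right [486. 247.] griptop near/right/back [328. 262.] [428. 192.] [360. 146.]
0 nearedge [293. 382.] [290. 447.] left [200. 301.] [199. 367.] right [480. 247.] griptop near/right/back [329. 266.] [429. 196.] [362. 143.]
0.1 nearedge [287. 380.] [276. 439.] left [194. 292.] [187. 352.] right [473. 247.] griptop near/right/back [330. 271.] [430. 200.] [364. 142.]
0.2 nearedge [280. 378.] [263. 429.] left [189. 282.] [175. 336.] right [466. 245.] griptop near/right/back [331. 275.] [431. 205.] [366. 140.]
0.3 nearedge [273. 375.] [249. 418.] left [185. 273.] [165. 319.] right [458. 242.] griptop near/right/back [331. 279.] [431. 209.] [368. 139.]
```

Lean is about 0.2 towards +y, too near the limit. I'll set it back a little into the seat mouth and straighten it against the seat.

>>> {"method": "apply_moves", "body": {"moves": [[[0.2, 0, 0, 0, 0.9], [0.4, 0, 0, 0, 0.9], [0.42, 0, 0.06, 0, 0.9], [0.42, 0, 0.12, 0, 0.9], [0.42, 0, 0.16, 0, 0.9], [0.42, 0, 0.16, 0, 0.9]]]}}

```text
time: 18.12
tool_pos: [0.6042, 0.1056, 0.3091]
ee_rot: [3.134, -0.003, 1.397]
wrist_force: [-2.6, 0.1, 13.6]
width: 0.0454
finger_force: 30.0
```

>>> {"method": "apply_moves", "body": {"moves": [[[-0.08, 0, 0, 0, 0.9], [-0.16, 0, 0, 0, 0.9], [-0.2, 0, 0, 0, 0.9], [-0.2, 0, 0, 0, 0.9]]]}}

```text
time: 18.62
tool_pos: [0.6029, 0.096, 0.3067]
ee_rot: [3.134, -0.004, 1.396]
wrist_force: [1.3, 2.7, 6.2]
width: 0.0458
finger_force: 30.0
```

>>> {"method": "apply_moves", "body": {"moves": [[[-0.08, 0, 0.02, 0, 0.9], [-0.16, 0, 0.02, 0, 0.9], [-0.2, 0, 0.02, 0, 0.9], [-0.2, 0, 0.02, 0, 0.9]]]}}

```text
time: 19.12
tool_pos: [0.6013, 0.0879, 0.3077]
ee_rot: [3.132, -0.009, 1.398]
wrist_force: [1.3, 8.1, 12.3]
width: 0.046
finger_force: 30.0
```

```bash
python3 - <<'E'
from h import *
import cv2
s=snapshot("scene");p=[354,261]
a=s["image"][p[1]-50:p[1]+50,p[0]-60:p[0]+60,::-1];cv2.imwrite("pics/c7.png",cv2.resize(a,None,fx=6,fy=6,interpolation=cv2.INTER_CUBIC))
E
```

```text
(no output)
```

View pics/c7.png

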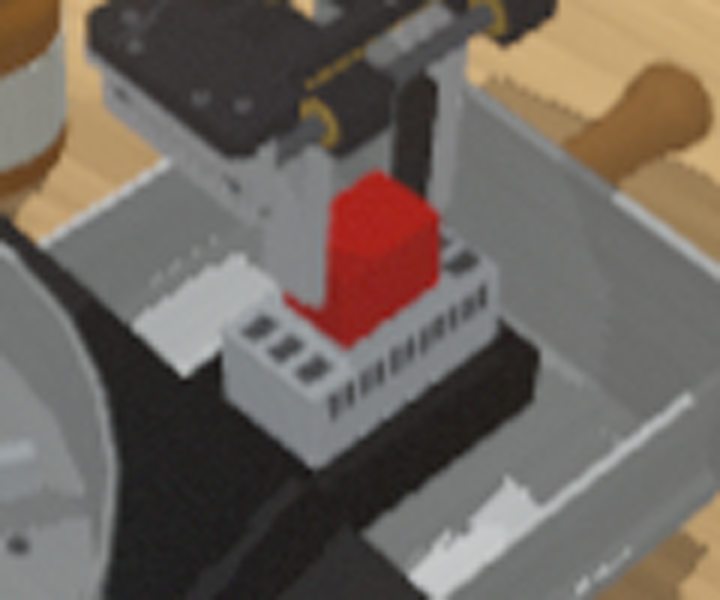

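The near edge is now vertical, crop (318,408) to (318,465), so the cartridge is upright. Lifting gently and checking the pull.

>>> {"method": "apply_moves", "body": {"moves": [[[0.06, 0, -0.08, 0, 0.9], [0.06, 0, -0.14, 0, 0.9], [0.06, 0, -0.14, 0, 0.9]]]}}

```text
time: 19.55
tool_pos: [0.6009, 0.0881, 0.3088]
ee_rot: [3.141, 0.0, 1.396]
wrist_force: [2.9, 0.9, -1.7]
width: 0.0454
finger_force: 30.0
```

>>> {"method": "apply_moves", "body": {"moves": [[[0, 0, -0.06, 0, 0.9], [0, 0, -0.12, 0, 0.9], [0, 0, -0.2, 0, 0.9], [0, 0, -0.2, 0, 0.9]]]}}

```text
time: 20.05
tool_pos: [0.6005, 0.0882, 0.3195]
ee_rot: [-3.141, 0.0, 1.396]
wrist_force: [1.1, 0.2, -1.9]
width: 0.0462
finger_force: 30.0
```

>>> {"method": "apply_moves", "body": {"moves": [[[0, 0, -0.12, 0, 0.9], [0.08, 0, -0.25, 0, 0.9], [0.1, 0, -0.25, 0, 0.9], [0.1, 0, -0.25, 0, 0.9], [0.1, 0, -0.25, 0, 0.9], [0.1, 0, -0.25, 0, 0.9]]]}}

```text
time: 20.8
tool_pos: [0.6015, 0.0931, 0.3314]
ee_rot: [-3.141, 0.0, 1.396]
wrist_force: [-0.2, 0.2, -2.5]
width: 0.046
finger_force: 30.0
```

```bash
python3 - <<'E'
from h import *
import cv2
im=[]
o=telemetry.get_obs();print(o["tool_pos"],o["time"])
for n,p,h in(("scene",[354,261],(60,65)),("top",[285,235],(60,65))):
    s=snapshot(n);a=s["image"][p[1]-60:p[1]+60,p[0]-65:p[0]+65,::-1];im.append(cv2.resize(a,None,fx=6 if n=="scene" else 6,fy=6)[:, :])
s=snapshot("scene");yw=-.175;X=np.array([np.cos(yw),np.sin(yw),0]);Y=np.array([-np.sin(yw),np.cos(yw),0])
G=o["tool_pos"]-[0,0,.192];cr=lambda P:((proj(s,P)-[289,201])*6).round()
Z=np.array([0,0,1.])
for l in(-.1,0,.1):
    y=Y*np.cos(l)-Z*np.sin(l);z=Z*np.cos(l)+Y*np.sin(l);B=lambda a,b,h:cr(G+a*X+b*y+(h-.065)*z)
    print(l,B(.044,.023,.036),B(.044,.023,0),B(.044,-.023,.036),B(.044,-.023,0))
cv2.imwrite("pics/c8.png",im[0][:600])
E
```

```text
[0.60152762 0.09311933 0.33138128] 20.8
-0.1 [352. 420.] [355. 495.] [255. 348.] [261. 422.]
0 [346. 420.] [341. 488.] [249. 338.] [248. 406.]
0.1 [339. 419.] [327. 479.] [244. 329.] [236. 391.]
```

View pics/c8.png

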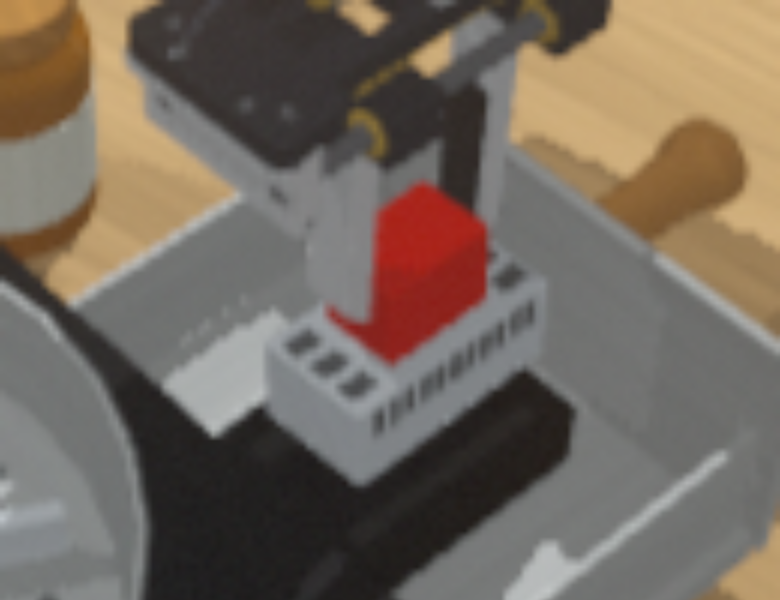

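The cartridge hangs upright over the seat: near edge crop (362,420) to (360,485) against a predicted (346,420) to (341,488) at zero lean, and underside about 18 mm above the mouth. The drawer has not moved since the grasp, so I'm handing in.

```bash
python3 -c "
from bench import ticket
print(ticket.close_job())"
```

```text
the job is handed in; nothing more can be done
None
```

I handed the job in with the drawer out at its stop and the cartridge freed by rocking. It is held upright by its red grip about 18 mm above its seat, and the jar, cup and brush were left alone; no verdict came back.

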